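# Draw the rolling pin out from under the draining board

## Robot

A 6-joint arm with a two-finger parallel gripper is mounted at the origin on the work surface. World frame = base frame: x ahead of the robot, y to its left, z up, the work surface at z = 0. Lengths are in m, angles in degrees, forces in N, time in s.
With the tool pointing down it reaches from about 0.275 to 0.725 m from the base axis. Payload 15.9 kg.
Tool frame: the origin (TCP) lies on the centre line of the jaws, within the pads' length; the fingertips stand ctrl.tip_extent ahead of it and the grasp point (between the pads) lies 8 mm behind it (ctrl.tip_extent is the distance from the TCP to the fingertips, in m); z points along the fingers, y is the line along which they close (so a half turn about z gives the same grasp; the last joint's range is limited). The gripper opens to 85 mm and grips with 20 to 120 N. Pads are 22 mm wide; open, the fingers measure 114 mm over their backs; the gripper's body (76 mm by 85 mm) begins 54 mm behind the grasp point. The pads swing forward as they close: fully open they stand 13 mm farther back than shut.
Start: joints at [-63.426, 12.198, -1.971, 75.831, 0, 90], TCP at [0.224, -0.447, 0.242] pointing down, gripper open.
Joint ranges: [-170.91, 170.91], [-42.67, 98.43], [-65.05, 77.54], [-120.47, 116.71], [-90, 82.35], [-180, 180]. Speed limits (degrees/s): [108.29, 108.29, 136.94, 147.25, 180, 180].

## Interface

Orientations are given as a 3x3 rotation matrix whose columns are the frame's x, y, z axes.
In Python, from station import ctrl, vision gives the robot as it stands.
- The arm moves only by the shell command python3 -m creep 'ROWS' [FORCE]. ROWS is JSON, a list that holds one entry, the list of rows, each a list of 5 numbers: the shift along the tool's x, y, z in mm, then the turn about the tool's z in degrees, then the finger opening in mm, from 0 to 85.4. In form: [[[x, y, z, yaw, hand], ...]]. A call has 1 to 12 rows; each row is the pose to reach, as a shift and turn from the pose commanded when the call began, along the tool's axes at that moment; what a row does not reach only later rows make up. A row lasts 1/8 s, in which the tool goes at most 62.5 mm and 10.7 degrees, less where a joint would pass 70% of its speed; a pose out of reach is approached as far as the arm can. A call with a gripper value outside its range is refused whole. The fingers move at their own pace and stop on an object; FORCE is the grip in N (left out, the last holds). Time passes only in rows, so rows that repeat a pose let the fingers close. It gives the time, the measured TCP pose, the force, the opening and the grip force at its end, in the units of the state.
- ctrl.read_state(): the state, without advancing time (a new reading comes with each control period).
- vision.snapshot(name): name is "scene" or "top" or "wrist"; returns (picture, depth): 420x560x3 uint8, blue, green, red; 420x560 float32, m along the optical axis (not along the pixel's ray), 0 where there is no reading.
- vision.camera_params(name): a dict with "fov_y" (degrees; the focal length in pixels is half the picture's height over the tangent of half this angle, whatever the lens; pixels are square), "cx", "cy" (the principal point, pixels), "k1" (the pictures are not rectified: a ray, as slopes to the right and down, at radius r is drawn at 1 + k1 r^2 times it, then the intrinsics apply), "origin" and "attitude" of the camera in the world; the wrist camera has in their place "mount" (4x4, takes a point from camera to tool coordinates, whose origin is the TCP and whose axes are the flange's). Camera axes: x right, y down, z forward; pixel columns grow to the right and rows downward; lengths in m; the calibration is good to about 2 mm. A picture is of the moment at which its call begins: read the wrist's pose just before it. camera_params takes no time and is no camera call.
- ctrl.job_done(): hands the job in; it is judged then, once.
The state is a dict: "clock": time; "joint_pos": joint angles; "dq": joint speeds; "tau": joint torques, N m; "ee_pos": TCP position; "eef_rot": TCP orientation; "contact_force": force on the tool from outside, world axes, zero at the start; "wrist_torque": the same for the moment, N m; "opening": opening from 0.0 (shut) to 1.0 (fully open); "finger_force": force on a finger pad.
Only numpy, scipy, OpenCV 4.12 (cv2) and the standard library are available. Lean on these libraries where they do the work, as an engineer would, in place of code of your own. Each camera call takes 0.05 s, during which the arm holds its last target. There are 200 camera calls.

## Task

A rolling pin lies in the steel washing-up tub, half hidden under the chopping board that bridges the tub. Tip it up and draw it out slantwise through the gap beside the board, leaving the board, the mug and bowl draining on it and the things on the bench where they are. Finish still holding the pin in the gripper: motionless and clearly slanting to drip, all of it a few centimetres higher than the top of the board, its lower end over the open part of the tub, and touching nothing but the gripper.

Things in the scene. Friction and masses are not known exactly. Their poses are not given: they have to be found in the camera images.
- tub: Fixed open steel washing-up tub, outside 380 (x) x 285 (y) x 117 mm high, inside 365 x 270 x 112 deep (floor 5 mm); 12 mm rim lip outside, a wire handle standing out 34 mm under the rim at each short end. Origin: centre of the underside. +x: level along its length to the open end; z up. The board covers the -x part; the gap, board edge to inner +x wall, is 170 to 200 mm long, 270 wide.
- board: Loose wooden chopping board, 225 (x) x 350 (y) x 18 mm, 0.9 kg, level across the tub's rim (top 135 mm above the bench), with a 60 mm wide paddle handle reaching 280 mm from the origin on -y. Origin: centre of the slab's underside; axes nearly parallel to the tub's. Its edge at the gap is x = +112.5 mm. Must stay put.
- pin: Loose beech rolling pin, 310 mm long, 0.26 kg, on the tub floor roughly along the tub. Barrel 44 mm diameter, 210 long; at each end a fixed turned handle 50 long, up to 24 mm diameter. Origin: its middle, on the axis, 27 mm above the bench at the start. x along its length, +x end in the gap; both ends alike. It may roll: ignore its y and z.
- pin_end_a (a point): Tip of the pin's handle at its +x end, on the axis, 155 mm from the middle: the end in the gap at the start.
- pin_end_b (a point): Tip of the pin's handle at its -x end, on the axis: the end hidden under the board at the start.
- mug: Loose upturned white mug on the board, 82 mm across, 92 mm high, handle reaching 71 mm from its axis; origin at the centre of its underside (the rim it stands on). Must stay put.
- bowl: Loose upturned white bowl on the board, 124 mm across, 56 mm high; origin at the centre of its underside. Must stay put.
- canister: Loose round lidded canister standing on the bench, 96 mm across, 114 mm high; origin at the centre of its underside. Must stay put.
- dish_brush: Loose dish brush lying bristles down on the bench, 240 mm long (x from -138 to +105 mm), up to 48 mm wide and 32 mm high; origin on the bench under it, x towards the bristle head. Must stay put.
Not all that is in view belongs to the job. What is shaped like the bowl but purple is not meant. Leave any orange look-alike of the mug alone.

How it is judged (in metres and radians):
On the way:
1. one end of the pin has come up out of the tub through the gap while its other end is still below the board (((height (world z) of pin_end_a above 0.14 m and x of pin_end_b in the frame of board below 0.11 m and height (world z) of pin_end_b below 0.117 m) or (height (world z) of pin_end_b above 0.14 m and x of pin_end_a in the frame of board below 0.11 m and height (world z) of pin_end_a below 0.117 m))), for 0.05 s.
At the end, for the whole second after the job is handed in: Gripper still holds the pin, at rest, nothing else touching it; both tips over 165 mm above the bench (30 mm over the board top); slope 12 degrees or more, lower tip over the gap between board and +x wall. Board level, within 20 mm of its start; mug, bowl, canister, brush within 30 mm, not tipped (height (world z) of each of pin_end_a, pin_end_b above 0.165 m and contact force between pin and the fingers above 2 N and contact force between pin and tub below 0.2 N and contact force between pin and board below 0.2 N and contact force between pin and mug below 0.2 N and contact force between pin and bowl below 0.2 N and contact force between pin and canister below 0.2 N and contact force between pin and dish_brush below 0.2 N and linear speed of pin below 0.03 m/s and angular speed of pin below 0.2 rad/s and ((angle between pin's own x axis and vertical below 1.36 rad and x of pin_end_b in the frame of board above 0.11 m and x of pin_end_b in the frame of tub below 0.19 m and y of pin_end_b in the frame of tub between -0.14 and 0.14 m) or (angle between pin's own x axis and vertical above 1.78 rad and x of pin_end_a in the frame of board above 0.11 m and x of pin_end_a in the frame of tub below 0.19 m and y of pin_end_a in the frame of tub between -0.14 and 0.14 m)) and distance of board from where it was at the start of the episode below 0.02 m and angle between board's own z axis and vertical below 0.05 rad and height (world z) of board above 0.112 m and distance of each of mug, bowl, canister, dish_brush from where it was at the start of the episode below 0.03 m and angle between each of mug, bowl, canister's own z axis and vertical below 0.1 rad); the arm keeps its last pose, push and grip.
It fails at once if the board is shoved more than 20 mm or tipped up (distance of board from where it was at the start of the episode above 0.02 m or angle between board's own z axis and vertical above 0.1 rad).
It fails at once if the mug or bowl on the board is shoved more than 30 mm or tipped over (distance of any of mug, bowl from where it was at the start of the episode above 0.03 m or angle between any of mug, bowl's own z axis and vertical above 0.3 rad).
It fails at once if the canister or the dish brush is shoved more than 30 mm or tipped over (distance of any of canister, dish_brush from where it was at the start of the episode above 0.03 m or angle between canister's own z axis and vertical above 0.3 rad).
It also fails if it takes over 42 s, if anything falls off the work surface, if the arm or the gripper's body presses on something with over 40 N, if the wrist force passes 120 N, or if a joint passes its speed limit or range.

## Working session

There is one attempt and no reset: what is moved stays moved. The work goes in short steps, Python scripts to look and compute and a shell command to move; the robot and the scene stay as the last step left them, time stands still between calls to the robot, and variables do not carry over. Pictures are saved under pics/ and viewed, at most 10 in all, crops included, and the job is handed in when it is done.

```bash
ls; mkdir -p pics
cat > h.py <<'E'
import numpy as np, cv2
from station import ctrl, vision
def K(name):
    p=vision.camera_params(name); f=210/np.tan(np.radians(p["fov_y"])/2); return p,f
def snap(name):
    s=ctrl.read_state(); im,d=vision.snapshot(name); return s,im,d
def cloud(name,s,d):
    p,f=K(name)
    v,u=np.mgrid[0:420,0:560].astype(float)
    xd=(u-p["cx"])/f; yd=(v-p["cy"])/f; x,y=xd.copy(),yd.copy()
    for _ in range(12):
        q=1+p["k1"]*(x*x+y*y); x,y=xd/q,yd/q
    P=np.stack([x*d,y*d,d],-1)
    if "mount" in p:
        M=np.array(p["mount"]); P=P@M[:3,:3].T+M[:3,3]
        R=np.array(s["eef_rot"]); P=P@R.T+np.array(s["ee_pos"])
    else:
        P=P@np.array(p["attitude"]).T+np.array(p["origin"])
    P[d<=0]=np.nan
    return P
E
python3 - <<'E'
from h import *
s=ctrl.read_state();print(s, ctrl.tip_extent)
for n in ("scene","top","wrist"):
    s,im,d=snap(n); cv2.imwrite(f"pics/{n}0.png",im); np.save(f"pics/{n}0.npy",cloud(n,s,d)); print(n,vision.camera_params(n))
E
```

```text
pics
{'clock': 0.0, 'joint_pos': array([-6.34252389e+01,  1.22236778e+01, -2.00732562e+00,  7.58311013e+01,
        1.89337576e-04,  8.99986542e+01]), 'dq': array([0.00775301, 0.04389355, 0.00226184, 0.04566182, 0.05221246,
       0.06223799]), 'tau': array([ 2.60054941e-03, -6.86165714e+01,  4.87121522e+01,  1.77673419e-02,
        1.68462833e-05,  8.29673968e-05]), 'ee_pos': array([ 0.22354099, -0.44689038,  0.2418323 ]), 'eef_rot': array([[ 8.94340882e-01,  4.47385912e-01, -4.81957512e-04],
       [ 4.47386172e-01, -8.94340355e-01,  9.70893500e-04],
       [ 3.33002183e-06, -1.08393088e-03, -9.99999413e-01]]), 'contact_force': array([ 0.2302273 , -0.19633707,  0.24269199]), 'wrist_torque': array([-0.02549852,  0.00283965, -0.00976719]), 'finger_force': 0.0, 'opening': 1.000315325469595} 0.011
scene {'fov_y': 48.952795406285475, 'cx': 281.8536405395125, 'cy': 210.5329106133504, 'k1': -0.07282790777733113, 'origin': array([ 1.08793429, -0.38434525,  1.33378892]), 'attitude': array([[ 0.47102398,  0.77086344, -0.42884259],
       [ 0.88211332, -0.41356099,  0.2254848 ],
       [-0.00353457, -0.48449651, -0.87478605]])}
top {'fov_y': 47.577898798396156, 'cx': 278.04687776701877, 'cy': 202.71394270605413, 'k1': -0.12431870456957358, 'origin': array([ 0.27054175, -0.04099978,  1.83135195]), 'attitude': array([[-0.02778556, -0.99287077,  0.11591203],
       [-0.99951799,  0.02598916, -0.01698092],
       [ 0.0138474 , -0.11632798, -0.99311432]])}
wrist {'fov_y': 63.416258858693745, 'cx': 284.2473528523956, 'cy': 210.99626865969609, 'k1': 0.02586361865577106, 'mount': array([[ 5.51724767e-04, -9.48991957e-01, -3.15299797e-01,
         8.13214247e-02],
       [ 9.99997827e-01,  1.15751540e-03, -1.73406150e-03,
        -1.08143371e-03],
       [ 2.01057479e-03, -3.15298155e-01,  9.48990533e-01,
        -1.30949178e-01],
       [ 0.00000000e+00,  0.00000000e+00,  0.00000000e+00,
         1.00000000e+00]])}
```

View pics/top0.png

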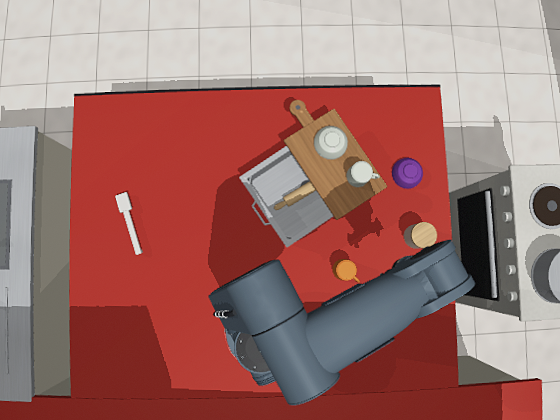

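View pics/scene0.png

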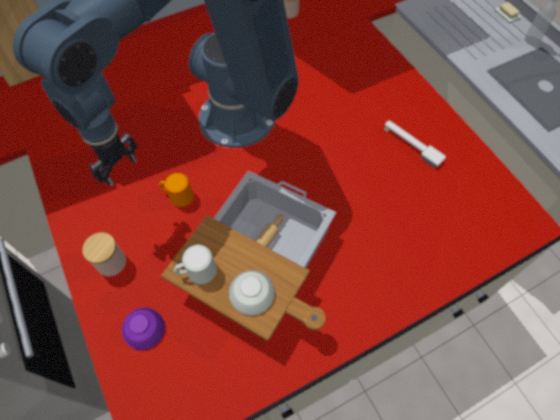

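The top view shows the pin's visible part at about (277,205)–(312,185) and the gap lies lower left of the board. On the board are the white mug (361,172) and the white bowl (331,141). The purple bowl (407,172) and orange mug (346,269) are decoys. The canister is at (424,235) and the brush at (130,222). The tool can only shift and yaw, so the pin has to tip by pivoting in the jaws.

Run:
```python
from h import *
im=cv2.imread("pics/top0.png"); c=im[120:260,220:400]
cv2.imwrite("pics/topcrop.png",cv2.resize(c,None,fx=4.2,fy=4.2,interpolation=cv2.INTER_CUBIC))
for n in("top","scene"):
    P=np.load(f"pics/{n}0.npy"); im=cv2.imread(f"pics/{n}0.png")
    hsv=cv2.cvtColor(im,cv2.COLOR_BGR2HSV)
    z=P[...,2]; 
    box=(P[...,0]>.2)&(P[...,0]<.9)&(P[...,1]>-.4)&(P[...,1]<.35)
    m=(box&(z>.125)&(z<.143)&(hsv[...,1]>70)&(hsv[...,0]>8)&(hsv[...,0]<28)).astype(np.uint8)
    m=cv2.morphologyEx(m,cv2.MORPH_OPEN,np.ones((3,3)))
    k,l,st,_=cv2.connectedComponentsWithStats(m); b=l==1+np.argmax(st[1:,4])
    q=P[b]; print(n,"board n",len(q),np.nanmedian(q[:,2]))
    r=cv2.minAreaRect(q[:,:2].astype(np.float32)); print(r,cv2.boxPoints(r))
    pm=box&(z<.10)&(z>.015)&(hsv[...,1]>60)&(hsv[...,0]>8)&(hsv[...,0]<30)
    k,l,st,_=cv2.connectedComponentsWithStats(pm.astype(np.uint8)); b=l==1+np.argmax(st[1:,4])
    q=P[b]; print("pin",len(q),q.mean(0),q[:,2].max()); r=cv2.minAreaRect(q[:,:2].astype(np.float32)); print(r,cv2.boxPoints(r))
    np.save(f"pics/pin_{n}.npy",q)
    rim=box&(z>.105)&(z<.122)&(hsv[...,1]<60); q=P[rim]; r=cv2.minAreaRect(q[:,:2].astype(np.float32));print("rim",len(q),r,cv2.boxPoints(r))
```

```text
top board n 3787 0.13603423587683006
((0.6524479985237122, -0.2559328079223633), (0.4493451416492462, 0.22501705586910248), 30.791366577148438) [[ 0.40185136 -0.27429673]
 [ 0.51704055 -0.4675947 ]
 [ 0.90304464 -0.23756889]
 [ 0.78785545 -0.0442709 ]]
pin 419 [ 0.50665179 -0.14205956  0.04390029] 0.060228410159542056
((0.5035943984985352, -0.1321312040090561), (0.04361727088689804, 0.1732219159603119), 28.789201736450195) [[ 0.4427705  -0.06672837]
 [ 0.52619225 -0.21853961]
 [ 0.5644183  -0.19753404]
 [ 0.48099655 -0.0457228 ]]
rim 902 ((0.4905995726585388, -0.09170350432395935), (0.30946171283721924, 0.22807590663433075), 31.96446418762207) [[ 0.2989586  -0.07686984]
 [ 0.41970044 -0.2703641 ]
 [ 0.68224055 -0.10653717]
 [ 0.5614987   0.0869571 ]]
scene board n 6791 0.13406352334620886
((0.6561811566352844, -0.2567671239376068), (0.45248469710350037, 0.22607238590717316), 31.2233943939209) [[ 0.40411413 -0.27738258]
 [ 0.5213047  -0.470709  ]
 [ 0.9082482  -0.23615167]
 [ 0.7910576  -0.04282525]]
pin 633 [ 0.24207903 -0.31455972  0.07185016] 0.0965733916721534
((0.23369653522968292, -0.3139302730560303), (0.06562729924917221, 0.07756896317005157), 0.9335440397262573) [[ 0.20025533 -0.27568558]
 [ 0.20151913 -0.35324422]
 [ 0.26713774 -0.35217497]
 [ 0.26587394 -0.27461633]]
rim 1463 ((0.4897843599319458, -0.08936026692390442), (0.3089292049407959, 0.2221754491329193), 31.780691146850586) [[ 0.29997212 -0.07627966]
 [ 0.4169851  -0.2651444 ]
 [ 0.6795966  -0.10244087]
 [ 0.5625836   0.08642387]]
```

View pics/topcrop.png

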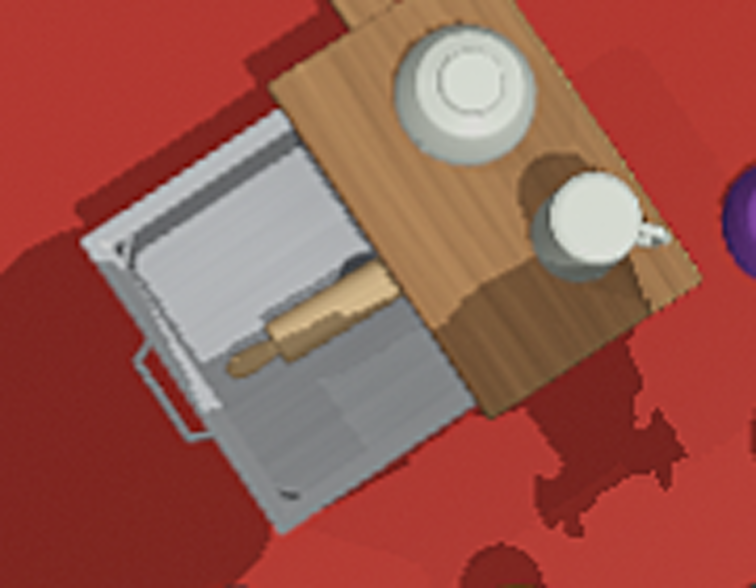

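```bash
python3 -m creep '[[[0,0,-50,-8,85],[0,0,-95,-16,85],[40,-18,-95,-25,85],[80,-36,-95,-34,85],[120,-54,-95,-43,85],[160,-72,-95,-52,85],[200,-90,-95,-61,85],[240,-108,-95,-70,85],[280,-126,-95,-79,85],[320,-144,-95,-88,85],[360,-162,-95,-92,85],[391,-178,-95,-92,85]]]' 30
python3 - <<'E'
from h import *
s,im,d=snap("wrist"); P=cloud("wrist",s,d); cv2.imwrite("pics/wrist1.png",im); np.save("pics/wrist1.npy",P)
print(s["ee_pos"],s["eef_rot"][:,0],s["joint_pos"])
X=np.array([-.512,.859]);Y=np.array([-.859,-.512])
hsv=cv2.cvtColor(im,cv2.COLOR_BGR2HSV); z=P[...,2]
pm=(z<.10)&(z>.012)&(hsv[...,1]>60)&(hsv[...,0]>8)&(hsv[...,0]<30)
k,l,st,_=cv2.connectedComponentsWithStats(pm.astype(np.uint8)); q=P[l==1+np.argmax(st[1:,4])]
r=cv2.minAreaRect(q[:,:2].astype(np.float32));b=cv2.boxPoints(r);print(len(q),r,"\n",b,"\nX",b@X,"Y",b@Y)
for lo,hi in((-.33,-.29),(-.42,-.35)):
  a=q[(q[:,:2]@X>lo)&(q[:,:2]@X<hi)]; print(np.percentile(a[:,:2]@Y,[2,50,98]),np.percentile(a[:,2],98))
# profile along X at column of pin offset
Yc=(P[...,:2]@Y); Xc=P[...,:2]@X
for y0 in(-.42,-.38,-.34,-.30,-.26):
  m=abs(Yc-y0)<.006
  bd=m&(z>.128)&(z<.145); wl=m&(z>.10)&(z<.123)
  print(y0, "board edge",np.nanmax(Xc[bd]) if bd.any() else None,"rim",np.nanpercentile(Xc[wl],[1,99]) if wl.any() else None)
E
```

```text
clock: 1.65
ee_pos: [0.4945, -0.1116, 0.337]
eef_rot: [[-0.48, 0.877, -0.001], [0.877, 0.48, 0.0], [0.0, -0.0, -1.0]]
contact_force: [-0.5, -0.4, 0.1]
opening: 0.991
finger_force: 0.0
[ 0.49453061 -0.1116144   0.33697166] [-4.79859740e-01  8.77345132e-01  3.86825057e-04] [-1.27194396e+01  1.35727673e+01  1.34334610e+01  8.98922936e+01
  1.69010129e-03  4.86043113e+01]
4137 ((0.23566311597824097, -0.2996644377708435), (0.05049343407154083, 0.07768027484416962), 34.22513961791992) 
 [[ 0.19294278 -0.28175002]
 [ 0.23663376 -0.34597868]
 [ 0.27838343 -0.31757885]
 [ 0.23469247 -0.2533502 ]] 
X [-0.34080998 -0.41835217 -0.41533255 -0.33779036] Y [-0.02148184 -0.02612732 -0.076531   -0.07188553]Traceback (most recent call last):
  File "<stdin>", line 10, in <module>
    return _quantile_unchecked(
        a, q, axis, out, overwrite_input, method, keepdims, weights)
    return _ureduce(a,
                    func=_quantile_ureduce_func,
    ...<5 lines>...
                    overwrite_input=overwrite_input,
                    method=method)
    r = func(a, **kwargs)
    result = _quantile(arr,
                       quantiles=q,
    ...<2 lines>...
                       out=out,
                       weights=wgt)
    slices_having_nans = np.isnan(arr[-1, ...])
                                  ~~~^^^^^^^^^
IndexError: index -1 is out of bounds for axis 0 with size 0
```

View pics/wrist1.png

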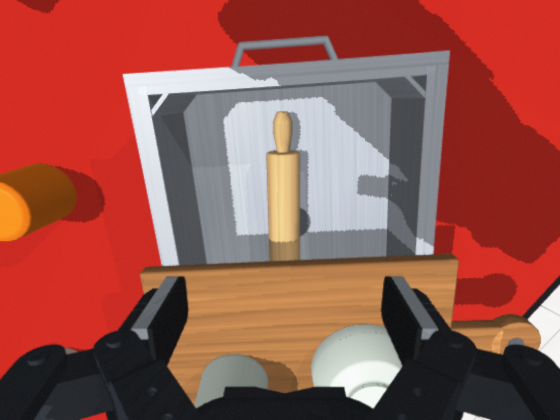

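The wrist picture shows the beech pin alone in the gap: tip at (283,112), barrel shoulder near row 152, board edge near row 262. No other object resembles it. My colour mask had picked up the canister or its shadow, so I'm restricting it.

Run:
```python
from h import *
P=np.load("pics/wrist1.npy");im=cv2.imread("pics/wrist1.png")
hsv=cv2.cvtColor(im,cv2.COLOR_BGR2HSV); z=P[...,2]
X=np.array([-.512,.859]);Y=np.array([-.859,-.512])
pm=(z<.10)&(z>.012)&(hsv[...,1]>60)&(hsv[...,0]>8)&(hsv[...,0]<30); w=np.zeros_like(pm); w[100:258,250:315]=1; pm&=w
q=P[pm]; Xc=P[...,:2]@X; Yc=P[...,:2]@Y
print("tip X",np.percentile(q[:,:2]@X,[0.2,99.8]))
for x0 in np.arange(-.44,-.28,.015):
  a=q[abs(q[:,:2]@X-x0)<.006]
  if len(a)>5: print(round(x0,3),np.percentile(a[:,:2]@Y,[2,98]).round(4),np.percentile(a[:,2],98).round(4))
for c in(180,220,283,330,380,420):
  col=P[:,c]; cx=Xc[:,c]
  f=(col[:,2]>.105)&(col[:,2]<.123); g=(col[:,2]>.13)&(col[:,2]<.142)
  print(c,"rim",np.percentile(cx[f],[2,98]).round(4),"board edge",np.nanmax(cx[g]).round(4),"Y",np.nanmedian(Yc[:,c][g]).round(3))
g=(z>.105)&(z<.123)&(Xc>-.42)&(Xc<-.26); print("side walls Y",np.nanmin(Yc[g&(Yc>-.6)]),np.nanmax(Yc[g]),
 "inner",[np.percentile(Yc[g&(Yc<-.3)&(Yc>-.6)],[1,99]),np.percentile(Yc[g&(Yc>-.25)],[1,99])])
```

```text
tip X [-0.47592371 -0.28268049]
-0.44 [-0.385  -0.3439] 0.0486
-0.425 [-0.3853 -0.3446] 0.0484
-0.41 [-0.3856 -0.3439] 0.0486
-0.395 [-0.386  -0.3447] 0.0487
-0.38 [-0.3863 -0.3456] 0.0485
-0.365 [-0.3866 -0.3449] 0.0486
-0.35 [-0.3869 -0.3458] 0.0485
-0.335 [-0.386  -0.3466] 0.0483
-0.32 [-0.3765 -0.3575] 0.0378
-0.305 [-0.3781 -0.3567] 0.0387
-0.29 [-0.3773 -0.3574] 0.038
180 rim [-0.4456 -0.2394] board edge -0.4422 Y -0.236
220 rim [-0.3607 -0.2379] board edge -0.4417 Y -0.289
283 rim [-0.4416 -0.2151] board edge -0.4411 Y -0.36
330 rim [-0.4405 -0.2185] board edge -0.44 Y -0.415
380 rim [-0.44   -0.2333] board edge -0.4403 Y -0.471
420 rim [-0.437  -0.2349] board edge -0.4397 Y -0.513
side walls Y -0.5321822733868073 -0.21728388103134402 inner [array([-0.53093019, -0.50176809]), array([-0.24653626, -0.21975573])]
```

```bash
python3 -m creep '[[[1,-1,-0,-1,85],[1,-1,50,-1,85],[1,-1,100,-1,85],[1,-1,150,-1,85],[1,-1,200,-1,85],[1,-1,250,-1,85],[1,-1,285,-1,85],[1,-1,305,-1,85],[1,-1,315,-1,85],[1,-1,315,-1,85]]]' 20 && python3 -m creep '[[[0,0,0,0,60],[0,0,0,0,40],[0,0,0,0,30],[0,0,0,0,30],[0,0,0,0,30],[0,0,0,0,30]]]' 20
```

```text
clock: 2.95
ee_pos: [0.492, -0.1131, 0.0223]
eef_rot: [[-0.493, 0.87, -0.0], [0.87, 0.493, 0.0], [0.0, -0.0, -1.0]]
contact_force: [0.5, -0.4, 0.7]
opening: 0.997
finger_force: 0.0
clock: 3.7
ee_pos: [0.4929, -0.1128, 0.0231]
eef_rot: [[-0.494, 0.87, 0.001], [0.87, 0.494, -0.0], [-0.001, 0.001, -1.0]]
contact_force: [-1.4, -0.4, 6.9]
opening: 0.51
finger_force: 20.3
```

```bash
cat > slope.py <<'E'
from h import *
import sys
s,im,d=snap("wrist"); P=cloud("wrist",s,d); cv2.imwrite(f"pics/{sys.argv[1]}.png",im)
R=np.array(s["eef_rot"]); p=np.array(s["ee_pos"]); L=(P-p)@R   # tool coords
hsv=cv2.cvtColor(im,cv2.COLOR_BGR2HSV)
m=(abs(L[...,1])<.02)&(L[...,0]>.012)&(L[...,0]<.12)&(L[...,2]>-.12)&(L[...,2]<.12)&(hsv[...,1]>60)&(hsv[...,0]>8)&(hsv[...,0]<30)
print("tcp",p.round(4),"n",m.sum(),"opening",s["opening"].round(3),"F",s["contact_force"].round(1),"T",s["wrist_torque"].round(2))
Q=L[m]
for x0 in np.arange(.0,.12,.008):
    a=Q[(abs(Q[:,0]-x0)<.004)]
    if len(a)>3: print(x0.round(3),"top z world",(p[2]-np.percentile(a[:,2],5)).round(4),"ymid",((a[:,1].min()+a[:,1].max())/2).round(4))
E
python3 -m creep '[[[0,0,-8,0,30],[0,0,-16,0,30],[0,0,-24,0,30],[0,0,-32,0,30],[0,0,-32,0,30]]]' && python3 slope.py w2
```

```text
clock: 4.32
ee_pos: [0.4928, -0.1127, 0.055]
eef_rot: [[-0.494, 0.87, 0.001], [0.87, 0.494, -0.0], [-0.001, 0.001, -1.0]]
contact_force: [0.3, 0.3, -1.9]
opening: 0.502
finger_force: 20.7Traceback (most recent call last):
  File "slope.py", line 7, in <module>
    print("tcp",p.round(4),"n",m.sum(),"opening",s["opening"].round(3),"F",s["contact_force"].round(1),"T",s["wrist_torque"].round(2))
                                                 ^^^^^^^^^^^^^^^^^^
AttributeError: 'float' object has no attribute 'round'
```

```bash
sed -i 's/s\["opening"\].round(3)/s["opening"]/' slope.py; python3 slope.py w2
```

```text
tcp [ 0.4926 -0.1127  0.0546] n 10556 opening 0.5039315518789588 F [ 1.  -0.2 -1.2] T [ 0.21  0.05 -0.08]
0.016 top z world 0.079 ymid -0.0
0.024 top z world 0.068 ymid 0.0003
0.032 top z world 0.0696 ymid 0.0003
0.04 top z world 0.0708 ymid 0.0002
0.048 top z world 0.0711 ymid 0.0003
0.056 top z world 0.071 ymid 0.0003
0.064 top z world 0.0686 ymid 0.0003
```

View pics/w2.png

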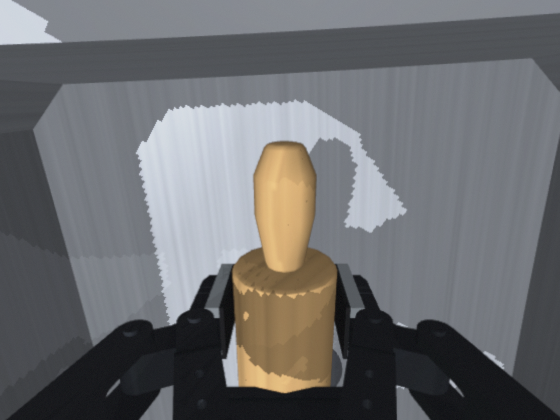

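```bash
cat > slope.py <<'E'
from h import *
import sys
s,im,d=snap("wrist"); P=cloud("wrist",s,d); cv2.imwrite(f"pics/{sys.argv[1]}.png",im)
R=np.array(s["eef_rot"]); p=np.array(s["ee_pos"]); L=(P-p)@R   # tool coords
hsv=cv2.cvtColor(im,cv2.COLOR_BGR2HSV)
m=(abs(L[...,1])<.024)&(L[...,0]>-.03)&(L[...,0]<.14)&(L[...,2]>-.14)&(L[...,2]<.12)&(hsv[...,1]>60)&(hsv[...,0]>8)&(hsv[...,0]<30)
m=cv2.erode(m.astype(np.uint8),np.ones((3,3)))>0
print("tcp",p.round(4),"n",m.sum(),"opening",round(s["opening"],3),"F",s["contact_force"].round(1),"T",s["wrist_torque"].round(2))
Q=L[m]; A=[]
for x0 in np.arange(-.03,.14,.005):
    a=Q[abs(Q[:,0]-x0)<.0025]
    c=a[abs(a[:,1])<.003] if len(a) else a
    if len(c)>8:
        w=np.ptp(np.percentile(a[:,1],[1,99])); t=p[2]-np.median(c[:,2]); A.append((x0,t,w)); print(round(x0,3),"top",t.round(4),"w",w.round(4),"axis~",(t-w/2).round(4))
E
python3 slope.py w3
```

```text
tcp [ 0.4923 -0.1127  0.0543] n 17855 opening 0.505 F [-0.3  0.6 -2. ] T [ 0.12  0.07 -0.  ]
-0.03 top 0.0781 w 0.0378 axis~ 0.0592
-0.025 top 0.0784 w 0.0381 axis~ 0.0594
-0.02 top 0.0784 w 0.0385 axis~ 0.0591
-0.015 top 0.0784 w 0.0385 axis~ 0.0592
-0.01 top 0.0786 w 0.0384 axis~ 0.0594
-0.005 top 0.0789 w 0.0395 axis~ 0.0591
0.0 top 0.079 w 0.0399 axis~ 0.059
0.005 top 0.0792 w 0.0397 axis~ 0.0594
0.01 top 0.0793 w 0.0404 axis~ 0.0591
0.015 top 0.0756 w 0.0398 axis~ 0.0557
0.02 top 0.0661 w 0.0275 axis~ 0.0523
0.025 top 0.0671 w 0.0169 axis~ 0.0586
0.03 top 0.0682 w 0.0174 axis~ 0.0595
0.035 top 0.0691 w 0.0191 axis~ 0.0595
0.04 top 0.07 w 0.021 axis~ 0.0595
0.045 top 0.0701 w 0.0216 axis~ 0.0593
0.05 top 0.0702 w 0.0219 axis~ 0.0593
0.055 top 0.07 w 0.0212 axis~ 0.0595
0.06 top 0.0684 w 0.0185 axis~ 0.0591
0.065 top 0.0664 w 0.0145 axis~ 0.0591
```

Slices give a tilt of only about 1.7°, so the full-width barrel grip holds the pin level instead of letting it pivot. I'll set it down and regrip at the barrel's shoulder, where the pads overlap it by only about 8 mm and should let it swing.

```bash
python3 -m creep '[[[0,0,10,0,30],[0,0,20,0,30],[0,0,29,0,30],[0,0,32,0,30],[0,0,32,0,60],[0,0,32,0,60],[6,0,32,0,60],[12,0,32,0,60],[18,0,32,0,60],[18,0,32,0,30],[18,0,32,0,30],[18,0,32,0,30]]]' 20 && python3 -m creep '[[[0,0,0,0,30],[0,0,0,0,30],[0,0,-8,0,30],[0,0,-16,0,30],[0,0,-24,0,30],[0,0,-32,0,30],[0,0,-32,0,30],[0,0,-32,0,30]]]' && python3 slope.py w4
```

```text
clock: 5.98
ee_pos: [0.4832, -0.0966, 0.0224]
eef_rot: [[-0.494, 0.87, -0.0], [0.87, 0.494, 0.001], [0.001, 0.0, -1.0]]
contact_force: [-4.2, 4.4, 6.7]
opening: 0.501
finger_force: 19.5
clock: 6.98
ee_pos: [0.4834, -0.097, 0.0542]
eef_rot: [[-0.494, 0.87, -0.0], [0.87, 0.494, 0.0], [0.0, -0.0, -1.0]]
contact_force: [0.2, 0.1, -1.3]
opening: 0.503
finger_force: 20.8
tcp [ 0.4834 -0.097   0.0542] n 13036 opening 0.503 F [ 0.2  0.1 -1.3] T [0.07 0.03 0.06]
-0.03 top 0.0757 w 0.0381 axis~ 0.0567
-0.025 top 0.0764 w 0.0376 axis~ 0.0576
-0.02 top 0.0771 w 0.0379 axis~ 0.0581
-0.015 top 0.078 w 0.0379 axis~ 0.059
-0.01 top 0.0787 w 0.0377 axis~ 0.0599
-0.005 top 0.0752 w 0.0398 axis~ 0.0553
0.0 top 0.0668 w 0.0401 axis~ 0.0467
0.005 top 0.0682 w 0.016 axis~ 0.0603
0.01 top 0.0699 w 0.0176 axis~ 0.0611
0.015 top 0.0719 w 0.0183 axis~ 0.0627
0.02 top 0.0733 w 0.0195 axis~ 0.0636
0.025 top 0.074 w 0.0212 axis~ 0.0634
0.03 top 0.0749 w 0.0215 axis~ 0.0642
0.035 top 0.0754 w 0.0215 axis~ 0.0646
0.04 top 0.0743 w 0.0201 axis~ 0.0643
0.045 top 0.0729 w 0.0161 axis~ 0.0648
0.05 top 0.0676 w 0.0115 axis~ 0.0618
```

The pin now tilts about 8.5°, so it pivots as wanted. I'll keep lifting while drawing it out gently.

```bash
python3 -m creep '[[[2,0,-8,0,30],[5,0,-16,0,30],[8,0,-24,0,30],[11,0,-32,0,30],[15,0,-40,0,30],[15,0,-40,0,30]]]' && python3 slope.py w5 | sed -n '1,6p;10,20p'
```

```text
clock: 7.78
ee_pos: [0.4763, -0.0837, 0.095]
eef_rot: [[-0.494, 0.87, 0.001], [0.87, 0.494, -0.0], [-0.001, 0.001, -1.0]]
contact_force: [0.1, 0.1, -1.5]
opening: 0.501
finger_force: 21.5
tcp [ 0.4763 -0.0837  0.095 ] n 11874 opening 0.501 F [ 0.1  0.1 -1.5] T [ 0.14  0.08 -0.04]
-0.03 top 0.1123 w 0.031 axis~ 0.0967
-0.025 top 0.1136 w 0.0373 axis~ 0.0949
-0.02 top 0.1154 w 0.0371 axis~ 0.0968
-0.015 top 0.1171 w 0.0372 axis~ 0.0985
-0.01 top 0.1184 w 0.0369 axis~ 0.0999
0.01 top 0.1144 w 0.0176 axis~ 0.1056
0.015 top 0.1174 w 0.0193 axis~ 0.1077
0.02 top 0.1193 w 0.0204 axis~ 0.1091
0.025 top 0.1209 w 0.0208 axis~ 0.1105
0.03 top 0.1228 w 0.0211 axis~ 0.1122
0.035 top 0.123 w 0.0214 axis~ 0.1123
0.04 top 0.1227 w 0.0186 axis~ 0.1134
0.045 top 0.119 w 0.0145 axis~ 0.1118
0.05 top 0.1131 w 0.006 axis~ 0.1101
```

```bash
python3 -m creep '[[[3,0,-8,0,30],[6,0,-16,0,30],[9,0,-24,0,30],[12,0,-32,0,30],[16,0,-40,0,30],[20,0,-48,0,30],[20,0,-48,0,30]]]' && python3 slope.py w6 | sed -n '1,6p;10,20p'
```

```text
clock: 8.7
ee_pos: [0.4664, -0.0663, 0.1429]
eef_rot: [[-0.494, 0.87, 0.001], [0.87, 0.494, -0.0], [-0.0, 0.001, -1.0]]
contact_force: [0.1, -0.2, -2.3]
opening: 0.498
finger_force: 22.7
tcp [ 0.4664 -0.0663  0.1429] n 10220 opening 0.498 F [ 0.1 -0.2 -2.3] T [0.11 0.01 0.03]
-0.025 top 0.1576 w 0.0349 axis~ 0.1402
-0.02 top 0.161 w 0.0359 axis~ 0.1431
-0.015 top 0.1641 w 0.0355 axis~ 0.1463
-0.01 top 0.1618 w 0.0351 axis~ 0.1442
-0.005 top 0.156 w 0.0404 axis~ 0.1357
0.015 top 0.1714 w 0.0204 axis~ 0.1612
0.02 top 0.1745 w 0.022 axis~ 0.1635
0.025 top 0.1775 w 0.0204 axis~ 0.1673
0.03 top 0.1785 w 0.0211 axis~ 0.1679
0.035 top 0.1793 w 0.0204 axis~ 0.1691
0.04 top 0.1767 w 0.0158 axis~ 0.1688
0.045 top 0.1716 w 0.0107 axis~ 0.1662
```

The slope is about 30° and tip a is near 0.168 m with b still under the board. I'll lock the grip and draw the pin out along its own axis.

```bash
python3 -m creep '[[[0,0,0,0,30],[0,0,0,0,30],[0,0,0,0,30],[6,0,-4,0,30],[14,0,-8,0,30],[24,0,-14,0,30],[34,0,-20,0,30],[44,0,-26,0,30],[54,0,-32,0,30],[60,0,-35,0,30],[60,0,-35,0,30]]]' 110 && python3 slope.py w7 | sed -n '1,6p;10,20p'
```

```text
clock: 10.12
ee_pos: [0.4366, -0.014, 0.1775]
eef_rot: [[-0.494, 0.869, 0.0], [0.869, 0.494, -0.0], [-0.0, 0.0, -1.0]]
contact_force: [0.2, 0.5, -2.3]
opening: 0.468
finger_force: 111.0
tcp [ 0.4366 -0.014   0.1775] n 10237 opening 0.468 F [ 0.2  0.5 -2.3] T [ 0.13  0.03 -0.01]
-0.025 top 0.1919 w 0.035 axis~ 0.1744
-0.02 top 0.1952 w 0.0359 axis~ 0.1772
-0.015 top 0.1981 w 0.0359 axis~ 0.1801
-0.01 top 0.1967 w 0.0353 axis~ 0.1791
-0.005 top 0.1901 w 0.0389 axis~ 0.1706
0.015 top 0.2046 w 0.0202 axis~ 0.1945
0.02 top 0.2074 w 0.0219 axis~ 0.1965
0.025 top 0.2104 w 0.0204 axis~ 0.2002
0.03 top 0.2115 w 0.0208 axis~ 0.2011
0.035 top 0.2122 w 0.0205 axis~ 0.202
0.04 top 0.2106 w 0.0167 axis~ 0.2022
0.045 top 0.2046 w 0.012 axis~ 0.1986
```

Holding fast at the same slope. I'll draw on to clear the board edge, then lift.

```bash
python3 -m creep '[[[8,0,-5,0,30],[18,0,-10,0,30],[28,0,-16,0,30],[38,0,-22,0,30],[48,0,-28,0,30],[58,0,-34,0,30],[68,0,-40,0,30],[75,0,-44,0,30],[75,0,-44,0,30]]]' && python3 -m creep '[[[0,0,-8,0,30],[0,0,-20,0,30],[0,0,-34,0,30],[0,0,-48,0,30],[0,0,-62,0,30],[0,0,-76,0,30],[0,0,-90,0,30],[0,0,-104,0,30],[0,0,-115,0,30],[0,0,-120,0,30],[0,0,-120,0,30],[0,0,-120,0,30]]]' && python3 slope.py w8 | sed -n '1,6p;10,20p'
python3 - <<'E'
from h import *
for n in("scene","top"):
    s,im,d=snap(n); cv2.imwrite(f"pics/{n}9.png",im); np.save(f"pics/{n}9.npy",cloud(n,s,d))
E
```

```text
clock: 11.3
ee_pos: [0.3996, 0.0513, 0.2216]
eef_rot: [[-0.494, 0.869, 0.001], [0.869, 0.494, 0.0], [-0.0, 0.0, -1.0]]
contact_force: [-0.3, -0.2, -2.4]
opening: 0.464
finger_force: 111.1
clock: 12.8
ee_pos: [0.3995, 0.0508, 0.3409]
eef_rot: [[-0.494, 0.87, -0.001], [0.87, 0.494, -0.0], [0.0, -0.001, -1.0]]
contact_force: [0.0, 0.2, -2.8]
opening: 0.471
finger_force: 111.2
tcp [0.3995 0.0508 0.3409] n 10379 opening 0.471 F [ 0.   0.2 -2.8] T [ 0.17  0.08 -0.07]
-0.03 top 0.3532 w 0.0273 axis~ 0.3395
-0.025 top 0.3557 w 0.0349 axis~ 0.3382
-0.02 top 0.3587 w 0.0362 axis~ 0.3406
-0.015 top 0.3616 w 0.0353 axis~ 0.344
-0.01 top 0.3599 w 0.0353 axis~ 0.3422
0.01 top 0.3641 w 0.0179 axis~ 0.3552
0.015 top 0.3679 w 0.0202 axis~ 0.3578
0.02 top 0.3708 w 0.0217 axis~ 0.36
0.025 top 0.3737 w 0.0203 axis~ 0.3636
0.03 top 0.375 w 0.0208 axis~ 0.3646
0.035 top 0.3756 w 0.0205 axis~ 0.3654
0.04 top 0.3737 w 0.0167 axis~ 0.3654
0.045 top 0.3682 w 0.012 axis~ 0.3622
```

View pics/scene9.png

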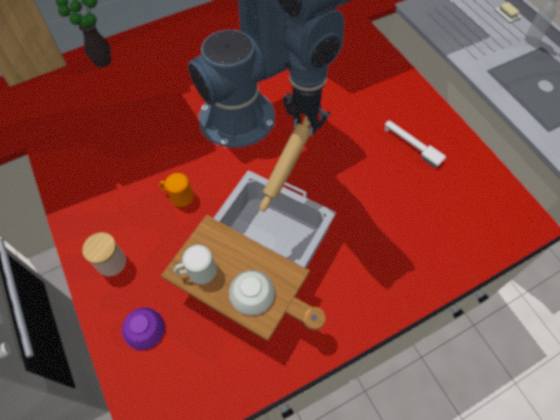

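The pin slants from the gripper (310,125) down to its lower tip at (264,207). Everything else looks unmoved. I'll measure the lower tip and the board.

Run:
```python
from h import *
X=np.array([-.512,.859]);Y=np.array([-.859,-.512])
P=np.load("pics/scene9.npy"); im=cv2.imread("pics/scene9.png"); hsv=cv2.cvtColor(im,cv2.COLOR_BGR2HSV)
w=np.zeros(P.shape[:2],bool); w[130:213,255:315]=1
m=w&(P[...,2]>.15)&(hsv[...,1]>60)&(hsv[...,0]>8)&(hsv[...,0]<30); q=P[m]
o=q[np.argsort(q[:,2])]; t=o[:12]; print("low tip",t.mean(0).round(4),"X",(t[:,:2]@X).mean(),"min",(q[:,:2]@X).min(),"Y",(t[:,:2]@Y).mean())
print("high",o[-5:].mean(0))
a=cv2.imread("pics/scene0.png")[165:350,160:345].astype(int);b=im[165:350,160:345].astype(int)
P0=np.load("pics/scene0.npy")
for nm,PP,I in(("0",P0,cv2.imread("pics/scene0.png")),("9",P,im)):
    h=cv2.cvtColor(I,cv2.COLOR_BGR2HSV);z=PP[...,2];m=((z>.125)&(z<.143)&(h[...,1]>70)&(h[...,0]>8)&(h[...,0]<28)).astype(np.uint8)
    m=cv2.morphologyEx(m,cv2.MORPH_OPEN,np.ones((3,3)));k,l,st,_=cv2.connectedComponentsWithStats(m);print(nm,cv2.minAreaRect(PP[l==1+np.argmax(st[1:,4])][:,:2].astype(np.float32)))
```

```text
low tip [ 0.5124 -0.1429  0.2211] X -0.3850554764631404 min -0.3889544879036053 Y -0.3669616384347318
high [0.41903522 0.03323497 0.35792616]
0 ((0.6561710834503174, -0.25675782561302185), (0.4524923264980316, 0.2260718047618866), 31.24089241027832)
9 ((0.6555454730987549, -0.2567002475261688), (0.4531938433647156, 0.22619621455669403), 31.436052322387695)
```

```bash
python3 -c "
from station import ctrl
print(ctrl.job_done())"
```

```text
the job is handed in; nothing more can be done
None
```

I handed the job in with the pin held still at about 30° in the gripper: its lower tip is about 0.22 m up over the gap, the board is within 1 mm of where it was, the other things look unmoved, and no verdict came back.

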